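Isolate the sander

ROBOT

A 6-joint arm with a two-finger parallel gripper is mounted at the origin on a cart in front of the work surface, level with it; the furniture and walls round the work are solid. World frame = base frame: x ahead of the robot, y to its left, z up, the work surface at z = 0. Lengths are in m, angles in rad, forces in N, time in s.
With the tool pointing down it reaches from about 0.25 to 0.775 m from the base axis. Payload 4 kg.
Tool frame: the origin (TCP) lies midway between the tips of the shut fingers; the grasp point (between the pads) lies ctrl.grip_point_offset behind it (ctrl.grip_point_offset is the distance from the TCP to the grasp point, in m); z points along the fingers, y is the line along which they close (so a half turn about z gives the same grasp; the last joint's range is limited). The gripper opens to 85 mm and grips with 20 to 120 N. Pads are 22 mm wide; open, the fingers measure 114 mm over their backs; the gripper's body (76 mm by 85 mm) begins 54 mm behind the grasp point. The pads swing forward as they close: fully open they stand 13 mm farther back than shut.
Start: joints at [1.039, 0.087, 1.371, -0, 1.684, -0.103], TCP at [0.229, 0.5, 0.231] pointing down, gripper open.
Joint ranges: [-3.1, 3.1], [-0.76, 2.03], [0.27, 2.55], [-1.08, 4.22], [0.17, 2.65], [-2.57, 2.57]. Speed limits (rad/s): [2.79, 2.79, 3.14, 3.14, 3.14, 3.14].

INTERFACE

Orientations are given as a unit quaternion [x, y, z, w].
In Python, from plant import monitor, imaging, workorder, ctrl gives the robot as it stands.
- The arm moves only by the tool carry_out, never from a script. Its argument "plan" is a list of rows, each a list of 2 entries, a list of its own where there are three numbers: the shift along the tool's x, y, z normalised to -1 to 1, where 1 is 100 mm, then the turn about the tool's z normalised to -1 to 1, where 1 is 360 degrees. A call has 1 to 12 rows; each row is the pose to reach, as a shift and turn from the pose commanded when the call began, along the tool's axes at that moment, turning the shorter way round; what a row does not reach only later rows make up. A row lasts 1/8 s, in which the tool goes at most 62.5 mm and 10.7 degrees, less where a joint would pass 70% of its speed; a pose out of reach is approached as far as the arm can. A call with a number of a shift or a turn outside -1 to 1 is refused whole. A call with a gripper value outside its range is refused whole. "claw" is the closure, from 0 (fully open) to 1 (shut), set as the call begins (left out, the last holds). The fingers move at their own pace and stop on an object; "grip_force" is the grip in N (left out, the last holds). Time passes only in rows, so rows that repeat a pose let the fingers close. It gives the time, the measured TCP pose, the force, the opening and the grip force at its end, in the units of the state.
- monitor.get_obs(): the state, without advancing time (a new reading comes with each control period).
- imaging.grab_frame(name): name is "side" or "top" or "wrist"; returns a dict with "img" (480x640x3 uint8, red, green, blue), "mtx" (3x3 intrinsics, pixels), "k1" (the pictures are not rectified: a ray, as slopes to the right and down, at radius r is drawn at 1 + k1 r^2 times it, then the intrinsics apply), "R" (3x3) and "t" (3): a world point X has camera coordinates R X + t. Camera axes: x right, y down, z forward; pixel columns grow to the right and rows downward; lengths in m; the calibration is good to about 2 mm. A picture is of the moment at which its call begins. There is no depth.
- workorder.close_job(): hands the job in; it is judged then, once.
The state is a dict: "time_s": time; "qpos": joint angles; "dq": joint speeds; "tau": joint torques, N m; "eef_pos": TCP position; "tool_rot": TCP orientation; "contact_force": force on the tool from outside, world axes, zero at the start; "torque": the same for the moment, N m; "finger_gap": finger opening in m; "finger_force": force on a finger pad.
Only numpy, scipy, OpenCV 4.12 (cv2) and the standard library are available. Lean on these libraries where they do the work, as an engineer would, in place of code of your own. Each camera call takes 0.05 s, during which the arm holds its last target. There are 200 camera calls.

TASK

The belt sander is to stay dead while its belt is changed. Swing the yellow hood of its bench isolator fully open, throw the red toggle under it over from the green mark (on) to the red mark (off), then shut the hood completely over the toggle, leaving the bowl, sanding block and whetstone where they stand.

Things in the scene. Friction and masses are not known exactly. Their poses are not given: they have to be found in the camera images.
- isolator: Isolator of the sander, fixed to the bench: grey steel case 150 mm deep (x), 124 wide (y; 168 over its 4 mm high feet), 60 high, with yellow hood and red toggle on its flat top. Origin: centre of the underside, on the bench; x points from the front (tongue side) to the hinge side, y to the left of one facing the front, z up. A thin cable leaves the back.
- hood (a joint): Hood hinge, rad: 0 shut (start), 1.75 fully open on its stop; the front rises and swings back about the case's y. Yellow sheet box, open below, 118 mm long (x), 104 wide, 72 high; shut, its top is 136 mm above the bench. 0.16 kg, light damping, no catch: let go below about 0.9 rad it falls shut, above about 1.2 it falls open and stays on its stop.
- hood_hinge (a point): Point on the hood's hinge pin, 62 mm behind the case's centre and 64 mm above the bench; the pin runs along the case's y axis.
- hood_grip (a point): Grip point in the black tongue on the hood's front wall: bar 16 mm thick (case y), 22 high, 63 long, from the wall (40 mm behind this point) to 23 mm ahead of it. Hood shut: 164 mm in front of the hinge pin and 48 above it (112 above the bench, free air below). Turns with the hood; fully open it is 76 mm behind the pin, 153 above it, tongue upright. Pinched on its flat sides it can turn.
- toggle (a joint): Red over-centre toggle under the hood, rad: 0 leans 0.5 rad left (case +y, green mark: on, start), 1.0 leans 0.5 rad right (case -y, red mark: off). Its pin runs along the case's x, 10 mm in front of the case's centre, 64 mm above the bench. A spring drives it to either end: about 6 N sideways at the tip starts it; past 0.5 rad it snaps over by itself.
- toggle_tip (a point): Upper end of the red toggle grip, 48 mm from the toggle's pin. The grip is round, 18 mm at its thickest; it ends 9 mm beyond this point (about 115 mm above the bench) and begins 26 mm before it. Below it a 9 mm steel stem and a low rubber boot, 15 mm high. With the hood open nothing else stands on the case's top.
- turned_bowl: Bystander: pale turned wooden bowl, 99x95x68 mm, standing on the bench left of and behind the isolator; origin at the centre of its underside.
- sanding_block: Bystander: wooden sanding block, 56x100x28 mm, lying on the bench right of the isolator; origin at the centre of its underside.
- whetstone: Bystander: dark whetstone in a wooden tray, 60x150x30 mm, lying on the bench left of and in front of the isolator; origin at the centre of its underside.

How it is judged:
By the outcome, as a careful person would: the job done as asked, in the order asked, and still so for the second after the job is handed in, with the robot touching nothing.
It also fails if it takes over 64 s, if anything falls off the work surface, if the arm or the gripper's body presses on something with over 40 N, if the wrist force passes 120 N, or if a joint passes its speed limit or range.

## Working session

There is one attempt and no reset: what is moved stays moved. The work goes in short steps, Python scripts to look and compute and a tool call to move; the robot and the scene stay as the last step left them, time stands still between calls to the robot, and variables do not carry over. Pictures are saved under pics/ and viewed, at most 10 in all, crops included, and the job is handed in when it is done.

Besides the shell and the picture viewer there is one more tool, called after "Emit:" as a command line: name --argument value ..., lists and objects as JSON in quotes. carry_out: Moves the arm, as the interface text tells. Scaled input: -1 to 1 covers 100 mm each way for a shift and 360 degrees each way for a turn. Its arguments: {"type":"object","properties":{"plan":{"type":"array","items":{"type":"array"}},"claw":{"type":"number"},"grip_force":{"type":"number"}},"required":["plan"]}

```bash
mkdir -p pics; python3 - <<'E'
from plant import monitor, imaging, ctrl
import cv2, numpy as np
print(monitor.get_obs()); print(ctrl.grip_point_offset)
ims=[]
for n in("top","side"):
    f=imaging.grab_frame(n); print(n,f["mtx"],f["k1"],f["R"],f["t"])
    cv2.imwrite(f"pics/{n}0.png",f["img"][:,:,::-1])
E
```

```text
{'time_s': 0.0, 'qpos': array([ 1.03887544e+00,  8.79729217e-02,  1.37223167e+00, -1.01803006e-05,
        1.68359821e+00, -1.03071698e-01]), 'dq': array([ 0.00083633,  0.00161698,  0.0005746 ,  0.00046829,  0.00065653,
       -0.00063417]), 'tau': array([ 5.18104916e-04, -3.51874101e+01, -3.13270068e+01, -2.30035494e-04,
        1.08774315e-02,  3.67548978e-06]), 'eef_pos': array([0.2284487 , 0.49977677, 0.23014078]), 'tool_rot': array([ 2.12785661e-01,  9.77098276e-01, -1.05142054e-03, -3.40185951e-04]), 'contact_force': array([0.36598067, 0.30120982, 0.10802013]), 'torque': array([-0.03860609, -0.04298544, -0.00458337]), 'finger_force': 0.0, 'finger_gap': 0.08546614849815169}
0.0187
top [[437.90860639   0.         322.98027183]
 [  0.         437.90860639 239.22404531]
 [  0.           0.           1.        ]] -0.0467473382747345 [[-0.0059601  -0.99993046  0.01017636]
 [-0.99841008  0.00538    -0.0561104 ]
 [ 0.05605175 -0.0104946  -0.99837271]] [-0.09290394  0.530799    0.90034601]
side [[534.4077084    0.         323.76675366]
 [  0.         534.4077084  240.58375707]
 [  0.           0.           1.        ]] -0.07271331920055937 [[ 0.99965778 -0.02454396  0.00905114]
 [-0.00421211 -0.49249982 -0.87030236]
 [ 0.02581835  0.86996639 -0.49243465]] [-0.5379761   0.03903429  0.9812503 ]
```

```bash
ls -la . ; ls pics
```

```text
total 12
drwxr-xr-x  3 agent agent 4096 Dec  2 02:20 .
drwxr-xr-x 23 root  root  4096 Dec  2 02:20 ..
drwxr-xr-x  2 agent agent 4096 Dec  2 02:21 pics
side0.png
top0.png
```

View pics/top0.png

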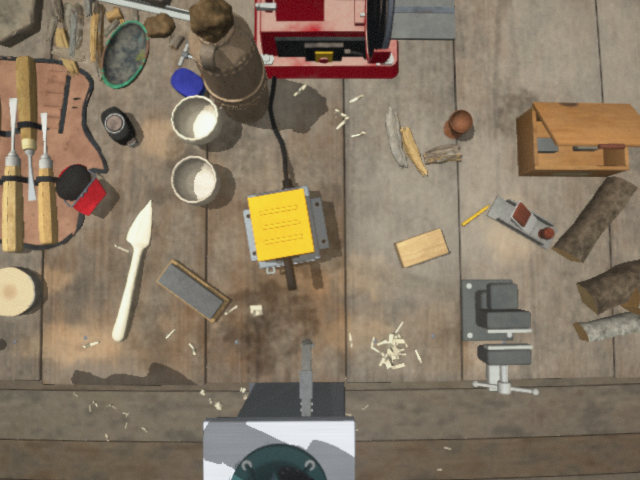

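View pics/side0.png

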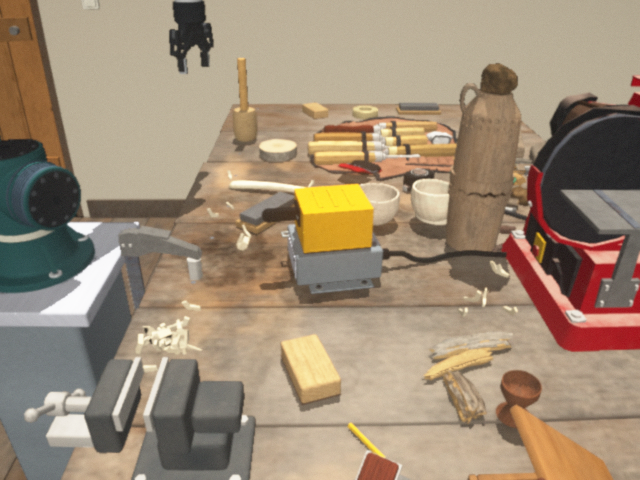

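The top view shows the yellow hood around pixels (249–314, 190–260), with the tongue pointing toward the robot at about (290,275). The whetstone is at (193,290), the sanding block at (422,248), and a bowl at (195,180). The side view shows the hood at (335,217) and the tongue at (270,207). I'll fit the hood box to the yellow masks in both views.

```bash
cat > h.py <<'E'
import numpy as np, cv2
from scipy.spatial.transform import Rotation as Ro
def proj(f,X):
    c=np.atleast_2d(X)@f["R"].T+f["t"]; s=c[:,:2]/c[:,2:]
    s=s*(1+f["k1"]*(s**2).sum(1,keepdims=True))
    return s*[f["mtx"][0,0],f["mtx"][1,1]]+f["mtx"][:2,2]
def ray(f,uv,z):
    d=np.array([f["k1"],0,0,0,0.])
    s=cv2.undistortPoints(np.array([[uv]],float),f["mtx"],d)[0,0]
    v=f["R"].T@np.r_[s,1]; C=-f["R"].T@f["t"]; return C+v*(z-C[2])/v[2]
def iso2w(p,X):
    c,s=np.cos(p[2]),np.sin(p[2]); X=np.atleast_2d(X)
    return np.c_[p[0]+c*X[:,0]-s*X[:,1],p[1]+s*X[:,0]+c*X[:,1],X[:,2]]
def yellow(img):
    h=cv2.cvtColor(img,cv2.COLOR_RGB2HSV); return cv2.inRange(h,(20,200,60),(32,255,255))
E
python3 - <<'E'
from h import *
from plant import imaging
from scipy.optimize import minimize
B=np.array([[x,y,z] for x in(-.062,.056) for y in(-.052,.052) for z in(.064,.136)])
fs=[imaging.grab_frame(n) for n in("top","side")]; ms=[]
for f in fs:
    m=yellow(f["img"]); n,l,st,_=cv2.connectedComponentsWithStats(m); m=(l==1+st[1:,4].argmax()); ms.append(m); print(st[1:].tolist()[:6])
def cost(p,sep=0):
    r=[]
    for f,m in zip(fs,ms):
        k=np.zeros(m.shape,np.uint8); pts=cv2.convexHull(proj(f,iso2w(p,B)).astype(np.float32))
        cv2.fillConvexPoly(k,np.round(pts*16).astype(np.int32),1,shift=4,lineType=8)
        r.append(1-(m&(k>0)).sum()/(m|(k>0)).sum())
    return r if sep else sum(r)
p0=np.r_[ray(fs[0],(281,228),.136)[:2],0.1]; print(p0)
best=min((minimize(cost,np.r_[p0[:2],a],method="Nelder-Mead",options=dict(initial_simplex=np.r_[p0[:2],a]+np.array([[0,0,0],[.02,0,0],[0,.02,0],[0,0,.1]]))) for a in(-.15,0,.15)),key=lambda r:r.fun)
p=best.x; print(p,best.fun,cost(p,1)); np.save("p.npy",p)
print("bowl/stone/block approx",[ray(fs[0],q,.03).round(3) for q in((193,290),(422,248))],ray(fs[0],(195,180),.068).round(3))
print("grip",iso2w(p,[-.102,0,.112]),"tongue px",[proj(f,iso2w(p,[[-.125,0,.112],[-.062,0,.112]])).round(0).tolist() for f in fs])
print("hinge",iso2w(p,[.062,0,.064]))
E
```

```text
[[316, 53, 8, 3, 10], [329, 53, 3, 4, 6], [332, 53, 1, 1, 1], [324, 54, 5, 3, 7], [318, 57, 1, 1, 1], [329, 58, 1, 2, 2]]
[[296, 184, 76, 69, 4276], [299, 229, 2, 3, 4], [536, 233, 10, 25, 74], [536, 241, 2, 2, 3], [539, 243, 1, 1, 1], [539, 259, 3, 3, 6]]
[ 0.54432697 -0.01849131  0.1       ]
[ 0.55568383 -0.01760486  0.03293489] 1.092600513259196 [np.float64(1.0), np.float64(0.09260051325919594)]
bowl/stone/block approx [array([0.427, 0.171, 0.03 ]), array([ 0.51, -0.3 ,  0.03])] [0.647 0.159 0.068]
grip [[ 0.45373914 -0.02096362  0.112     ]] tongue px [[[284.0, 290.0], [283.0, 256.0]], [[262.0, 212.0], [299.0, 211.0]]]
hinge [[ 0.61765021 -0.01556327  0.064     ]]
```

```bash
cat > fit.py <<'E'
from h import *
from plant import imaging
from scipy.optimize import minimize
B=np.array([[x,y,z] for x in(-.062,.056) for y in(-.052,.052) for z in(.064,.136)])
fs=[imaging.grab_frame(n) for n in("top","side")]; ms=[]
for f,q in zip(fs,((281,228),(335,230))):
    m=cv2.morphologyEx(yellow(f["img"]),cv2.MORPH_CLOSE,np.ones((5,5))); n,l,st,_=cv2.connectedComponentsWithStats(m); m=(l==l[q[1],q[0]]); ms.append(m); print(l[q[1],q[0]],st[l[q[1],q[0]]])
def cost(p,sep=0):
    r=[]
    for f,m in zip(fs,ms):
        k=np.zeros(m.shape,np.uint8); pts=cv2.convexHull(proj(f,iso2w(p,B)).astype(np.float32))
        cv2.fillConvexPoly(k,np.round(pts*16).astype(np.int32),1,shift=4,lineType=8)
        r.append(1-(m&(k>0)).sum()/(m|(k>0)).sum())
    return r if sep else sum(r)
p0=np.r_[ray(fs[0],(281,228),.136)[:2],0.1]
best=min((minimize(cost,np.r_[p0[:2],a],method="Nelder-Mead",options=dict(initial_simplex=np.r_[p0[:2],a]+np.array([[0,0,0],[.02,0,0],[0,.02,0],[0,0,.1]]))) for a in(-.15,0,.15)),key=lambda r:r.fun)
p=best.x; print(p,best.fun,cost(p,1)); np.save("p.npy",p)
print("grip",iso2w(p,[-.102,0,.112]),"tongue px",[proj(f,iso2w(p,[[-.125,0,.112],[-.062,0,.112]])).round(0).tolist() for f in fs])
print("hinge",iso2w(p,[.062,0,.064]))
E
python3 fit.py; python3 -c "
import cv2;i=cv2.imread('pics/top0.png');print(i[200:260:15,281,::-1].tolist(),cv2.cvtColor(i,cv2.COLOR_BGR2HSV)[228,281])"
```

```text
0 [     0      0    640    480 306819]
1 [ 295  184   77   69 4312]
[ 0.55577146 -0.01713688  0.03278272] 1.0744528577980987 [np.float64(0.9883049313337978), np.float64(0.08614792646430103)]
grip [[ 0.45382626 -0.02048012  0.112     ]] tongue px [[[284.0, 290.0], [282.0, 256.0]], [[262.0, 212.0], [299.0, 211.0]]]
hinge [[ 0.61773814 -0.01510472  0.064     ]]
[[246, 210, 56], [247, 212, 57], [246, 207, 57], [246, 208, 58]] [ 24 196 246]
```

Saturation is just under the threshold in the top view, so I'll lower it.

```bash
sed -i 's/(20,200,60)/(20,165,60)/' h.py; python3 fit.py
```

```text
2 [ 248  189   66   72 3646]
1 [ 294  184   79   69 4462]
[ 0.55433241 -0.01646618  0.13658152] 0.13639698491764152 [np.float64(0.061324400927595946), np.float64(0.07507258399004557)]
grip [[ 0.45328231 -0.03035422  0.112     ]] tongue px [[[290.0, 290.0], [286.0, 257.0]], [[262.0, 215.0], [298.0, 212.0]]]
hinge [[ 0.61575502 -0.00802443  0.064     ]]
```

The fit gives the isolator at (0.554, −0.016), yaw 0.137 rad. The predicted tongue pixels (290,290)–(286,257) match the picture. Next I move over the tongue.

Emit:
carry_out --plan '[[[-0.5,-0.46,0],0],[[-1,-0.92,0],0],[[-1,-0.92,0],0]]' --claw 0 --grip_force 40

```text
time_s: 0.78
eef_pos: [0.2824, 0.3726, 0.2316]
tool_rot: [0.215, 0.977, 0.0, 0.0]
contact_force: [0.1, 0.2, -0.6]
finger_gap: 0.0852
finger_force: 0.0
```

Emit:
carry_out --plan '[[[-0.5,-0.46,0],0],[[-1,-0.92,0],0],[[-1,-0.92,0],0]]'

```text
time_s: 1.15
eef_pos: [0.3352, 0.2479, 0.2317]
tool_rot: [0.215, 0.977, 0.0, 0.0]
contact_force: [-0.1, 0.4, 0.2]
finger_gap: 0.0853
finger_force: 0.0
```

Emit:
carry_out --plan '[[[-0.5,-0.46,0],0],[[-1,-0.92,0],0],[[-1,-0.92,0],0]]'

```text
time_s: 1.52
eef_pos: [0.3879, 0.1229, 0.2314]
tool_rot: [0.215, 0.977, 0.0, 0.0]
contact_force: [-0.4, 0.4, 0.1]
finger_gap: 0.0854
finger_force: 0.0
```

Emit:
carry_out --plan '[[[-0.5,-0.46,0],-0.03],[[-1,-0.92,0],-0.06],[[-1,-0.92,0],-0.09],[[-1,-0.92,0],-0.09],[[-1,-0.92,0],-0.09]]'

```text
time_s: 2.15
eef_pos: [0.4399, 0.0006, 0.2312]
tool_rot: [-0.069, 0.998, 0.001, -0.0]
contact_force: [0.5, 0.2, 1.2]
finger_gap: 0.0854
finger_force: 0.0
```

```bash
cat > to.py <<'E'
# usage: to.py  cx,cy,cz [..]  : grasp point targets in case frame -> tool shifts (units) from the pose now
import sys
from h import *
from plant import monitor, ctrl
p=np.load("p.npy"); o=monitor.get_obs(); R=Ro.from_quat(o["tool_rot"]).as_matrix()
g=o["eef_pos"]-R[:,2]*ctrl.grip_point_offset
c,s=np.cos(p[2]),np.sin(p[2]); d=g[:2]-p[:2]
print("t",round(o["time_s"],2),"grasp case",np.round([c*d[0]+s*d[1],-s*d[0]+c*d[1],g[2]],4),"F",o["contact_force"].round(1),"gap",round(o["finger_gap"],4),"q",o["qpos"].round(2))
ty=np.arctan2(R[1,1],R[0,1])-p[2]-np.pi/2; print("turn needed units",round(ty/(2*np.pi),4),"tilt",R[:2,2].round(4))
for a in sys.argv[1:]:
    X=iso2w(p,[float(v) for v in a.split(",")])[0]; print(a,"->",(R.T@(X-g)*10).round(3))
E
python3 to.py -.102,0,.200 -.102,0,.112
python3 - <<'E'
from h import *
from plant import imaging
f=imaging.grab_frame("wrist"); cv2.imwrite("pics/w1.png",f["img"][:,:,::-1])
p=np.load("p.npy"); print(proj(f,iso2w(p,[[-.125,0,.123],[-.062,0,.123],[-.062,.052,.136],[-.062,-.052,.136]])).round(0).tolist())
E
```

```text
t 2.15 grasp case [-0.111   0.0325  0.2499] F [0.5 0.2 1.2] gap 0.0854 q [-0.13 -0.16  1.61  0.    1.69 -1.84]
turn needed units 0.0001 tilt [-0.0002  0.0013]
-.102,0,.200 -> [-0.09  -0.326  0.498]
-.102,0,.112 -> [-0.09  -0.327  1.378]
[[266.0, 217.0], [270.0, 308.0], [350.0, 318.0], [187.0, 317.0]]
```

View pics/w1.png

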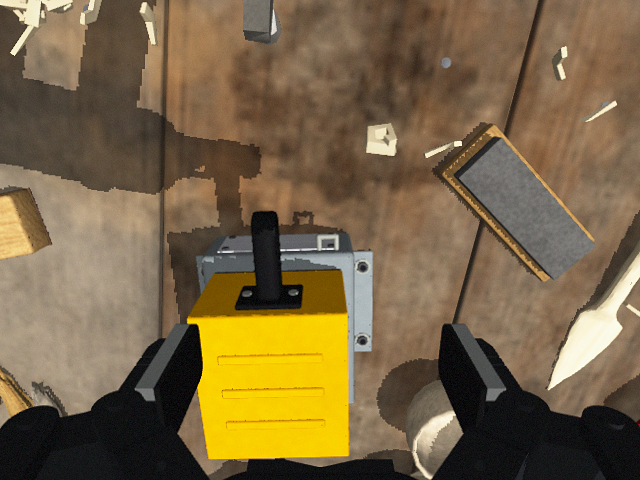

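The wrist view shows the tongue from (264,213) to (268,300), and the wall-top corners at (189,317) and (349,313). All are within about 5 px of the prediction, so I go down astride the tongue.

Emit:
carry_out --plan '[[[-0.05,-0.16,0.2],0],[[-0.09,-0.33,0.5],0],[[-0.09,-0.33,0.8],0],[[-0.09,-0.33,1.0],0],[[-0.09,-0.33,1.0],0]]'

```text
time_s: 2.82
eef_pos: [0.4517, -0.0308, 0.1296]
tool_rot: [-0.069, 0.998, 0.001, -0.002]
contact_force: [0.2, 0.2, 0.5]
finger_gap: 0.0856
finger_force: 0.0
```

```bash
python3 to.py -.102,0,.112
```

```text
t 2.83 grasp case [-0.1036 -0.0002  0.1483] F [0.2 0.2 0.5] gap 0.0856 q [-0.19 -0.08  1.75  0.    1.48 -1.9 ]
turn needed units 0.0002 tilt [-0.0039  0.0014]
-.102,0,.112 -> [-0.017  0.002  0.363]
```

Emit:
carry_out --plan '[[[-0.02,0,0.2],0],[[-0.02,0,0.36],0],[[-0.02,0,0.36],0]]'

```text
time_s: 3.2
eef_pos: [0.4541, -0.0314, 0.0945]
tool_rot: [-0.069, 0.998, 0.0, -0.001]
contact_force: [0.2, 0.1, 0.5]
finger_gap: 0.0854
finger_force: 0.0
```

Emit:
carry_out --plan '[[[0,0,0],0],[[0,0,0],0],[[0,0,0],0],[[0,0,0],0],[[0,0,0],0],[[0,0,0],0]]' --claw 1 --grip_force 30

```text
time_s: 3.95
eef_pos: [0.4552, -0.0329, 0.0958]
tool_rot: [-0.068, 0.998, -0.001, 0.0]
contact_force: [-0.5, -4.3, 2.7]
finger_gap: 0.0159
finger_force: 32.9
```

```bash
cat > arc.py <<'E'
# arc.py th0 th1 n : tool-shift rows along the hood arc, relative to pose at th0 (grasp at grip point)
import sys, numpy as np
a0,a1=map(float,sys.argv[1:3]); n=int(sys.argv[3]); r=np.hypot(.164,.048); b=np.arctan2(.048,.164)
P=lambda t: np.array([-r*np.cos(b+t), r*np.sin(b+t)])
for t in np.linspace(a0,a1,n+1)[1:]:
    d=P(t)-P(a0); print(round(t,3),[round(-d[0]*10,2),0,round(-d[1]*10,2)])
E
python3 to.py; for a in "0 .55 8" ".55 1.1 8" "1.1 1.65 8"; do python3 arc.py $a; echo; done
```

```text
t 3.95 grasp case [-0.1005 -0.0027  0.1145] F [-0.5 -4.3  2.7] gap 0.0159 q [-0.2  -0.05  1.79 -0.    1.41 -1.9 ]
turn needed units 0.0001 tilt [ 0.0009 -0.002 ]
0.069 [np.float64(-0.04), 0, np.float64(-0.11)]
0.138 [np.float64(-0.08), 0, np.float64(-0.22)]
0.206 [np.float64(-0.13), 0, np.float64(-0.33)]
0.275 [np.float64(-0.19), 0, np.float64(-0.43)]
0.344 [np.float64(-0.26), 0, np.float64(-0.52)]
0.413 [np.float64(-0.33), 0, np.float64(-0.62)]
0.481 [np.float64(-0.41), 0, np.float64(-0.7)]
0.55 [np.float64(-0.49), 0, np.float64(-0.79)]

0.619 [np.float64(-0.09), 0, np.float64(-0.08)]
0.688 [np.float64(-0.18), 0, np.float64(-0.15)]
0.756 [np.float64(-0.28), 0, np.float64(-0.21)]
0.825 [np.float64(-0.39), 0, np.float64(-0.26)]
0.894 [np.float64(-0.49), 0, np.float64(-0.31)]
0.963 [np.float64(-0.6), 0, np.float64(-0.35)]
1.031 [np.float64(-0.72), 0, np.float64(-0.39)]
1.1 [np.float64(-0.83), 0, np.float64(-0.41)]

1.169 [np.float64(-0.12), 0, np.float64(-0.02)]
1.238 [np.float64(-0.23), 0, np.float64(-0.03)]
1.306 [np.float64(-0.35), 0, np.float64(-0.03)]
1.375 [np.float64(-0.47), 0, np.float64(-0.02)]
1.444 [np.float64(-0.58), 0, np.float64(-0.01)]
1.512 [np.float64(-0.7), 0, np.float64(0.01)]
1.581 [np.float64(-0.81), 0, np.float64(0.04)]
1.65 [np.float64(-0.92), 0, np.float64(0.08)]
```

Emit:
carry_out --plan '[[[-0.04,-0.02,-0.11],0],[[-0.08,-0.02,-0.22],0],[[-0.13,-0.02,-0.33],0],[[-0.19,-0.02,-0.43],0],[[-0.26,-0.02,-0.52],0],[[-0.33,-0.02,-0.62],0],[[-0.41,-0.02,-0.7],0],[[-0.49,-0.02,-0.79],0]]'

```text
time_s: 4.95
eef_pos: [0.5034, -0.0249, 0.1737]
tool_rot: [-0.069, 0.998, 0.003, -0.001]
contact_force: [3.1, 7.4, -8.0]
finger_gap: 0.0155
finger_force: 30.3
```

```bash
python3 to.py
```

```text
t 4.95 grasp case [-0.0516 -0.0015  0.1924] F [ 3.1  7.4 -8. ] gap 0.0155 q [-0.16  0.01  1.57  0.    1.57 -1.87]
turn needed units 0.0002 tilt [-0.0026  0.0049]
```

Emit:
carry_out --plan '[[[-0.09,0.02,-0.08],0],[[-0.18,0.02,-0.15],0],[[-0.28,0.02,-0.21],0],[[-0.39,0.02,-0.26],0],[[-0.49,0.02,-0.31],0],[[-0.6,0.02,-0.35],0],[[-0.72,0.02,-0.39],0],[[-0.83,0.02,-0.41],0]]'

```text
time_s: 5.95
eef_pos: [0.5845, -0.0113, 0.2154]
tool_rot: [-0.069, 0.998, 0.003, -0.002]
contact_force: [-3.1, 10.0, -3.6]
finger_gap: 0.0155
finger_force: 30.0
```

```bash
python3 to.py
```

```text
t 5.95 grasp case [0.0306 0.0009 0.2341] F [-3.1 10.  -3.6] gap 0.0155 q [-0.12  0.17  1.31  0.    1.67 -1.83]
turn needed units 0.0003 tilt [-0.0051  0.005 ]
```

Emit:
carry_out --plan '[[[-0.12,0.02,-0.02],0],[[-0.23,0.03,-0.03],0],[[-0.35,0.03,-0.03],0],[[-0.47,0.04,-0.02],0],[[-0.58,0.04,-0.01],0],[[-0.7,0.05,0.01],0],[[-0.81,0.05,0.04],0],[[-0.92,0.05,0.08],0],[[-0.92,0.05,0.08],0]]'

```text
time_s: 7.08
eef_pos: [0.6774, 0.0043, 0.2079]
tool_rot: [-0.068, 0.998, 0.001, 0.001]
contact_force: [-2.1, 5.3, -2.6]
finger_gap: 0.0154
finger_force: 29.6
```

```bash
python3 to.py; python3 - <<'E'
from h import *
from plant import imaging
f=imaging.grab_frame("side"); cv2.imwrite("pics/s2.png",f["img"][:,:,::-1])
E
```

```text
t 7.08 grasp case [0.1247 0.0038 0.2266] F [-2.1  5.3 -2.6] gap 0.0154 q [-0.08  0.38  1.07  0.    1.7  -1.79]
turn needed units 0.0001 tilt [0.0018 0.0012]
```

View pics/s2.png

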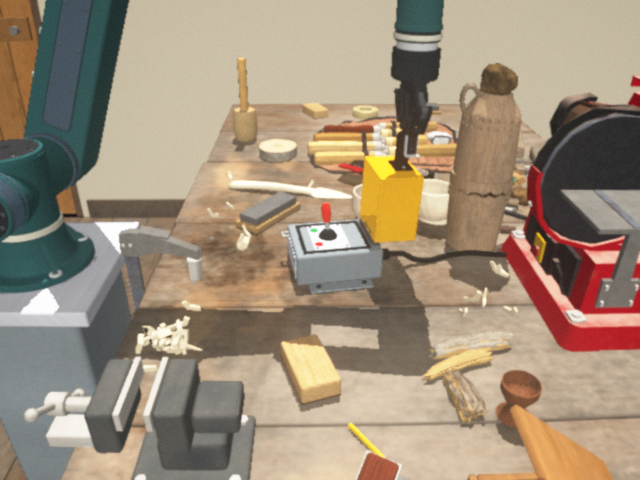

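The side view shows the hood almost upright at (390,200), gripped by its tongue, and the toggle exposed at (327,215). I move it close to the stop, release it and rise.

Emit:
carry_out --plan '[[[-0.06,0.02,0.03],0],[[-0.11,0.03,0.07],0],[[-0.11,0.03,0.07],0]]'

```text
time_s: 7.5
eef_pos: [0.6891, 0.0063, 0.2028]
tool_rot: [-0.068, 0.998, -0.002, 0.004]
contact_force: [1.2, -2.3, 4.9]
finger_gap: 0.0155
finger_force: 32.0
```

Emit:
carry_out --plan '[[[0,0,0],0],[[0,0,0],0],[[0,0,0],0],[[0,0,0],0],[[0,0,0],0]]' --claw 0

```text
time_s: 8.12
eef_pos: [0.6865, 0.008, 0.2002]
tool_rot: [-0.068, 0.998, 0.0, -0.0]
contact_force: [0.0, 0.8, -0.2]
finger_gap: 0.0858
finger_force: 0.0
```

```bash
python3 to.py .138,0.0045,.217 .138,.004,.29
```

```text
t 8.12 grasp case [0.1343 0.0063 0.2189] F [ 0.   0.8 -0.2] gap 0.0858 q [-0.07  0.4   1.05  0.    1.69 -1.78]
turn needed units 0.0 tilt [-0.0001  0.0001]
.138,0.0045,.217 -> [-0.037 -0.018  0.019]
.138,.004,.29 -> [-0.037 -0.023 -0.711]
```

Emit:
carry_out --plan '[[[0,0,-0.4],0],[[0,0,-0.8],0],[[0.4,0.2,-0.8],0],[[0.8,0.4,-0.6],0],[[0.8,0.6,-0.6],0],[[0.8,0.6,-0.6],0]]' --claw 1

```text
time_s: 8.88
eef_pos: [0.5996, 0.0578, 0.2613]
tool_rot: [-0.069, 0.998, 0.0, 0.001]
contact_force: [0.6, -0.9, 0.9]
finger_gap: 0.0003
finger_force: 0.0
```

```bash
python3 to.py -.01,.06,.2 ; python3 - <<'E'
from h import *
from plant import imaging
for n in("wrist","top"):
    f=imaging.grab_frame(n); cv2.imwrite(f"pics/{n}3.png",f["img"][:,:,::-1])
    p=np.load("p.npy"); print(n,proj(f,iso2w(p,[[-.01,.023,.106],[-.01,.0273,.114],[-.075,.062,.06],[-.075,-.062,.06]])).round(0).tolist())
    h=cv2.cvtColor(f["img"],cv2.COLOR_RGB2HSV); m=cv2.inRange(h,(0,170,80),(6,255,255))|cv2.inRange(h,(174,170,80),(180,255,255))
    k,l,st,ce=cv2.connectedComponentsWithStats(m)
    print([(st[i].tolist(),ce[i].round(1).tolist()) for i in range(1,k) if st[i,4]>25])
E
```

```text
t 8.88 grasp case [0.0549 0.0674 0.28  ] F [ 0.6 -0.9  0.9] gap 0.0003 q [ 0.    0.2   1.18  0.    1.75 -1.71]
turn needed units 0.0004 tilt [0.0023 0.0002]
-.01,.06,.2 -> [ 0.651 -0.072  0.799]
wrist [[255.0, 126.0], [260.0, 126.0], [313.0, 31.0], [146.0, 32.0]]
[([190, 85, 19, 19, 279], [198.7, 94.0]), ([237, 111, 31, 26, 603], [252.2, 123.1]), ([622, 254, 18, 42, 535], [631.7, 274.3]), ([10, 390, 148, 42, 3920], [76.1, 410.7]), ([20, 440, 33, 36, 324], [35.3, 452.2]), ([9, 462, 10, 12, 35], [14.6, 467.3])]
top [[270.0, 231.0], [267.0, 231.0], [257.0, 268.0], [319.0, 259.0]]
[([276, 0, 47, 21, 926], [299.5, 9.5]), ([255, 10, 1, 30, 30], [255.0, 24.5]), ([261, 29, 103, 26, 598], [293.8, 37.9]), ([371, 52, 18, 11, 125], [379.6, 56.4]), ([265, 63, 133, 15, 1401], [332.7, 71.7]), ([267, 229, 6, 6, 26], [269.7, 231.3])]
```

View pics/wrist3.png

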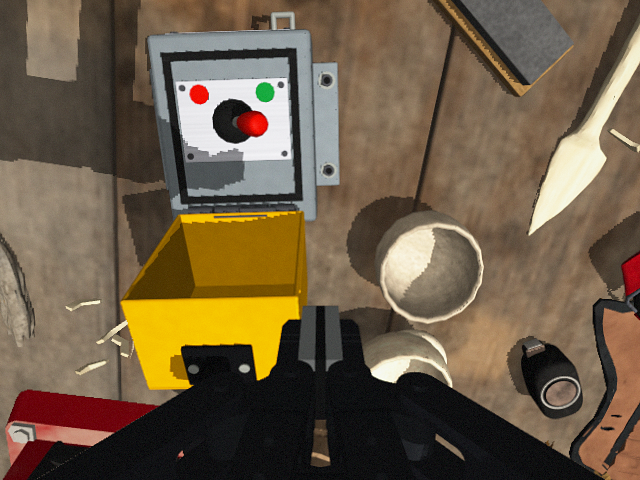

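The wrist view shows the hood fully open. The red toggle is at (252,123), leaning to the green mark's side at (265,92), and the prediction was (255,126). The bowl at (430,265) is well clear. Next I move left of the toggle and go down.

Emit:
carry_out --plan '[[[0.4,0,0],0],[[0.65,-0.02,0.2],0],[[0.65,-0.02,0.6],0],[[0.65,-0.02,1],0],[[0.65,-0.02,1],0]]'

```text
time_s: 9.6
eef_pos: [0.5343, 0.0449, 0.1576]
tool_rot: [-0.068, 0.998, 0.0, -0.003]
contact_force: [-0.5, -0.8, -0.4]
finger_gap: -0.0
finger_force: 0.0
```

```bash
python3 to.py -.01,.065,.111 -.01,.01,.111
```

```text
t 9.6 grasp case [-0.0114  0.0636  0.1763] F [-0.5 -0.8 -0.4] gap -0.0 q [-0.02  0.09  1.52 -0.    1.54 -1.73]
turn needed units -0.0001 tilt [-0.006  -0.0001]
-.01,.065,.111 -> [-0.018  0.014  0.653]
-.01,.01,.111 -> [-0.018 -0.536  0.652]
```

Emit:
carry_out --plan '[[[-0.02,0.01,0.35],0],[[-0.02,0.01,0.65],0],[[-0.02,0.01,0.65],0]]'

```text
time_s: 9.98
eef_pos: [0.5373, 0.0466, 0.0952]
tool_rot: [-0.068, 0.998, 0.0, -0.001]
contact_force: [-0.2, 0.1, 0.3]
finger_gap: 0.0005
finger_force: 0.0
```

Emit:
carry_out --plan '[[[0,-0.08,0],0],[[0,-0.16,0],0],[[0,-0.24,0],0],[[0,-0.32,0],0],[[0,-0.38,0],0],[[0,-0.44,0],0],[[0,-0.49,0],0],[[0,-0.53,0],0],[[0,-0.53,0],0]]'

```text
time_s: 11.1
eef_pos: [0.5439, -0.0061, 0.0949]
tool_rot: [-0.068, 0.998, 0.0, -0.0]
contact_force: [-0.8, -0.4, 0.2]
finger_gap: -0.0
finger_force: 0.0
```

```bash
python3 to.py -.01,.06,.111
```

```text
t 11.1 grasp case [-0.0089  0.0117  0.1136] F [-0.8 -0.4  0.2] gap -0.0 q [-0.12  0.14  1.59 -0.    1.41 -1.82]
turn needed units -0.0001 tilt [-0.0008 -0.    ]
-.01,.06,.111 -> [0.011 0.483 0.026]
```

Now I back off left, rise and look.

Emit:
carry_out --plan '[[[0,0.3,0],0],[[0,0.48,-0.1],0],[[0,0.48,-0.6],0],[[0,0.48,-1],0],[[0,0.48,-1],0]]'

```text
time_s: 11.72
eef_pos: [0.54, 0.0423, 0.2011]
tool_rot: [-0.069, 0.998, -0.001, 0.005]
contact_force: [-0.1, 0.4, 0.3]
finger_gap: -0.0001
finger_force: 0.0
```

```bash
python3 to.py ; python3 - <<'E'
from h import *
from plant import imaging
p=np.load("p.npy"); fs=[imaging.grab_frame(n) for n in("top","side")]
cv2.imwrite("pics/s4.png",np.hstack([cv2.resize(f["img"][a:a+120,b:b+160],(400,300),interpolation=2)[:,:,::-1] for f,a,b in((fs[0],170,200),(fs[1],170,260))]))
for f in fs: print(proj(f,iso2w(p,[[-.01,.023,.106],[-.01,-.023,.106]])).round(0).tolist())
E
```

```text
t 11.72 grasp case [-0.0064  0.0602  0.2198] F [-0.1  0.4  0.3] gap -0.0001 q [-0.03  0.07  1.45 -0.    1.61 -1.73]
turn needed units 0.0001 tilt [ 0.0105 -0.0005]
[[270.0, 231.0], [294.0, 228.0]]
[[326.0, 208.0], [330.0, 220.0]]
```

View pics/s4.png

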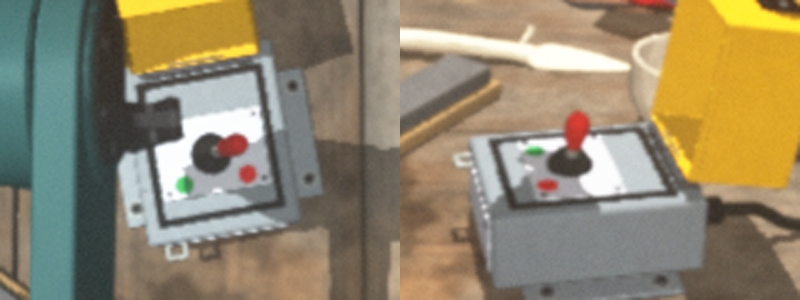

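The top crop puts the toggle tip at full-image pixel (294,228). That is exactly where off is predicted, on the red mark's side. Next I regrasp the tongue from above.

Emit:
carry_out --plan '[[[0,0,-0.5],0],[[0,0,-0.9],0],[[-0.4,-0.2,-0.9],0],[[-0.9,-0.56,-0.9],0],[[-0.9,-0.56,-0.9],0]]' --claw 0

```text
time_s: 12.45
eef_pos: [0.6361, -0.0033, 0.2777]
tool_rot: [-0.067, 0.998, 0.0, -0.005]
contact_force: [-0.4, 0.1, -1.8]
finger_gap: 0.0853
finger_force: 0.0
```

```bash
python3 to.py .138,.0045,.217; python3 - <<'E'
from h import *
from plant import imaging
p=np.load("p.npy"); f=imaging.grab_frame("wrist"); cv2.imwrite("pics/w5.png",f["img"][:,:,::-1])
print(proj(f,iso2w(p,[[.138+.004,.0045,.240],[.138,.0045,.217]])).round(0).tolist())
E
```

```text
t 12.45 grasp case [0.083  0.0018 0.2964] F [-0.4  0.1 -1.8] gap 0.0853 q [-0.09  0.29  1.05 -0.    1.82 -1.8 ]
turn needed units -0.0004 tilt [-0.0109  0.0003]
.138,.0045,.217 -> [-0.559  0.027  0.788]
[[325.0, 392.0], [324.0, 359.0]]
```

View pics/w5.png

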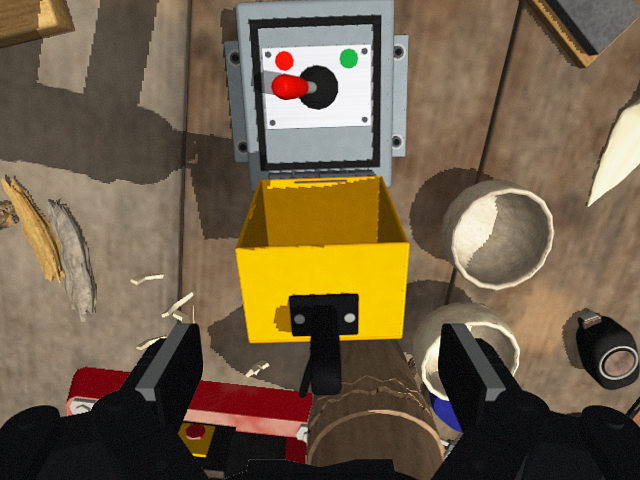

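The wrist view shows the toggle over at the red mark (290,85). The tongue end is at (326,385), against a prediction of (325,392). I go down and pinch it.

Emit:
carry_out --plan '[[[-0.3,0.03,0],0],[[-0.56,0.03,0.1],0],[[-0.56,0.03,0.4],0],[[-0.56,0.03,0.79],0],[[-0.56,0.03,0.79],0]]'

```text
time_s: 13.12
eef_pos: [0.6861, 0.0104, 0.2014]
tool_rot: [-0.069, 0.998, 0.001, -0.005]
contact_force: [-0.2, -0.1, -0.6]
finger_gap: 0.0856
finger_force: 0.0
```

Emit:
carry_out --plan '[[[0,0,0],0],[[0,0,0],0],[[0,0,0],0],[[0,0,0],0],[[0,0,0],0],[[0,0,0],0]]' --claw 1

```text
time_s: 13.88
eef_pos: [0.6903, 0.0068, 0.2082]
tool_rot: [-0.068, 0.998, -0.002, 0.002]
contact_force: [0.3, -6.5, 3.0]
finger_gap: 0.0155
finger_force: 33.2
```

```bash
python3 to.py .138,.0045,.217; for a in "1.75 1.3 7" "1.3 .75 8" ".75 .2 8" ".2 0 3"; do python3 arc.py $a|sed 's/np.float64//g'; echo; done
```

```text
t 13.88 grasp case [0.1378 0.0047 0.2269] F [ 0.3 -6.5  3. ] gap 0.0155 q [-0.07  0.41  1.03 -0.    1.7  -1.78]
turn needed units -0.0002 tilt [ 0.0035 -0.0041]
.138,.0045,.217 -> [-0.002 -0.001  0.099]
1.686 [(0.1), 0, (-0.05)]
1.621 [(0.2), 0, (-0.09)]
1.557 [(0.31), 0, (-0.12)]
1.493 [(0.41), 0, (-0.14)]
1.429 [(0.52), 0, (-0.16)]
1.364 [(0.63), 0, (-0.18)]
1.3 [(0.74), 0, (-0.18)]

1.231 [(0.12), 0, (0.0)]
1.162 [(0.23), 0, (0.01)]
1.094 [(0.35), 0, (0.03)]
1.025 [(0.46), 0, (0.06)]
0.956 [(0.58), 0, (0.09)]
0.888 [(0.69), 0, (0.13)]
0.819 [(0.79), 0, (0.18)]
0.75 [(0.9), 0, (0.24)]

0.681 [(0.1), 0, (0.06)]
0.612 [(0.19), 0, (0.13)]
0.544 [(0.28), 0, (0.21)]
0.475 [(0.37), 0, (0.29)]
0.406 [(0.44), 0, (0.38)]
0.337 [(0.52), 0, (0.47)]
0.269 [(0.58), 0, (0.57)]
0.2 [(0.64), 0, (0.67)]

0.133 [(0.05), 0, (0.1)]
0.067 [(0.09), 0, (0.21)]
0.0 [(0.13), 0, (0.32)]
```

```bash
sed -i 's/^a0,a1/a0,a1/; s/r=np.hypot(.164,.048); b=np.arctan2(.048,.164)/r=.180; b=.26/' arc.py; for a in "1.75 1.25 8" "1.25 .75 8" ".75 .25 8" ".25 0 4"; do python3 arc.py $a|sed 's/np.float64//g'; echo; done
```

```text
1.688 [(0.1), 0, (-0.04)]
1.625 [(0.21), 0, (-0.08)]
1.562 [(0.32), 0, (-0.11)]
1.5 [(0.43), 0, (-0.14)]
1.438 [(0.54), 0, (-0.16)]
1.375 [(0.65), 0, (-0.17)]
1.312 [(0.76), 0, (-0.17)]
1.25 [(0.87), 0, (-0.17)]

1.188 [(0.11), 0, (0.01)]
1.125 [(0.22), 0, (0.03)]
1.062 [(0.33), 0, (0.05)]
1.0 [(0.44), 0, (0.08)]
0.938 [(0.55), 0, (0.12)]
0.875 [(0.65), 0, (0.16)]
0.812 [(0.75), 0, (0.22)]
0.75 [(0.85), 0, (0.27)]

0.688 [(0.09), 0, (0.06)]
0.625 [(0.18), 0, (0.13)]
0.562 [(0.27), 0, (0.21)]
0.5 [(0.35), 0, (0.28)]
0.438 [(0.42), 0, (0.37)]
0.375 [(0.49), 0, (0.46)]
0.312 [(0.56), 0, (0.55)]
0.25 [(0.61), 0, (0.65)]

0.188 [(0.05), 0, (0.1)]
0.125 [(0.1), 0, (0.2)]
0.062 [(0.14), 0, (0.31)]
0.0 [(0.17), 0, (0.42)]
```

Emit:
carry_out --plan '[[[0.1,-0.02,-0.04],0],[[0.21,-0.02,-0.08],0],[[0.32,-0.02,-0.11],0],[[0.43,-0.02,-0.14],0],[[0.54,-0.02,-0.16],0],[[0.65,-0.03,-0.17],0],[[0.76,-0.03,-0.17],0],[[0.87,-0.03,-0.17],0]]'

```text
time_s: 14.88
eef_pos: [0.6037, -0.0077, 0.2243]
tool_rot: [-0.067, 0.998, -0.002, 0.001]
contact_force: [2.9, -7.1, -0.3]
finger_gap: 0.0155
finger_force: 31.1
```

```bash
python3 to.py
```

```text
t 14.88 grasp case [0.05  0.002 0.243] F [ 2.9 -7.1 -0.3] gap 0.0155 q [-0.1   0.21  1.25 -0.    1.68 -1.81]
turn needed units -0.0003 tilt [ 0.003  -0.0041]
```

Emit:
carry_out --plan '[[[0.11,-0.02,0.01],0],[[0.22,-0.02,0.03],0],[[0.33,-0.02,0.05],0],[[0.44,-0.03,0.08],0],[[0.55,-0.03,0.12],0],[[0.65,-0.03,0.16],0],[[0.75,-0.04,0.22],0],[[0.85,-0.04,0.27],0]]'

```text
time_s: 15.88
eef_pos: [0.5193, -0.0219, 0.1966]
tool_rot: [-0.068, 0.998, -0.001, 0.0]
contact_force: [3.1, -6.5, 1.4]
finger_gap: 0.0157
finger_force: 31.9
```

```bash
python3 to.py
```

```text
t 15.88 grasp case [-0.0354 -0.0006  0.2153] F [ 3.1 -6.5  1.4] gap 0.0157 q [-0.15  0.03  1.5  -0.    1.61 -1.86]
turn needed units -0.0001 tilt [ 0.0009 -0.002 ]
```

Emit:
carry_out --plan '[[[0.09,-0.02,0.06],0],[[0.18,-0.02,0.13],0],[[0.27,-0.02,0.21],0],[[0.35,-0.03,0.28],0],[[0.42,-0.03,0.37],0],[[0.49,-0.03,0.46],0],[[0.56,-0.04,0.55],0],[[0.61,-0.04,0.65],0]]'

```text
time_s: 16.88
eef_pos: [0.4584, -0.0324, 0.1302]
tool_rot: [-0.069, 0.998, 0.001, -0.002]
contact_force: [-5.1, 2.2, 4.5]
finger_gap: 0.0156
finger_force: 36.3
```

Emit:
carry_out --plan '[[[0.05,-0.01,0.1],0],[[0.1,-0.01,0.2],0],[[0.14,-0.02,0.31],0],[[0.17,-0.02,0.42],0],[[0.17,-0.02,0.42],0],[[0.17,-0.02,0.42],0]]'

```text
time_s: 17.62
eef_pos: [0.4417, -0.0352, 0.0871]
tool_rot: [-0.069, 0.998, 0.003, -0.002]
contact_force: [-2.2, 7.4, 1.1]
finger_gap: 0.0157
finger_force: 38.8
```

```bash
python3 to.py -.111,-.003,.11
```

```text
t 17.62 grasp case [-0.1141 -0.0033  0.1058] F [-2.2  7.4  1.1] gap 0.0157 q [-0.21 -0.07  1.82  0.    1.4  -1.92]
turn needed units 0.0002 tilt [-0.0044  0.0052]
-.111,-.003,.11 -> [-0.03   0.003 -0.042]
```

Emit:
carry_out --plan '[[[0,0,0],0],[[0,0,0],0],[[0,0,0],0],[[0,0,0],0],[[0,0,0],0],[[0,0,0],0]]' --claw 0

```text
time_s: 18.38
eef_pos: [0.4436, -0.0376, 0.0894]
tool_rot: [-0.068, 0.998, -0.0, 0.0]
contact_force: [-0.2, 0.3, -0.2]
finger_gap: 0.0852
finger_force: 0.0
```

Emit:
carry_out --plan '[[[0,0,-0.3],0],[[0.2,0,-0.7],0],[[0.6,0,-1],0],[[1,0,-1],0],[[1,0,-1],0],[[1,0,-1],0]]'

```text
time_s: 19.12
eef_pos: [0.3448, -0.0512, 0.1893]
tool_rot: [-0.068, 0.998, -0.0, 0.001]
contact_force: [0.8, -0.0, -0.7]
finger_gap: 0.0855
finger_force: 0.0
```

```bash
python3 to.py; python3 fit.py; python3 - <<'E'
from h import *
from plant import imaging
fs=[imaging.grab_frame(n) for n in("top","side")]
cv2.imwrite("pics/s6.png",np.hstack([cv2.resize(f["img"],(400,300),interpolation=3)[:,:,::-1] for f in fs]))
E
```

```text
t 19.12 grasp case [-0.2123 -0.0059  0.208 ] F [ 0.8 -0.  -0.7] gap 0.0855 q [-0.31 -0.37  1.86  0.    1.66 -2.02]
turn needed units -0.0 tilt [0.001 0.   ]
2 [ 248  189   66   72 3651]
1 [ 295  184   78   69 4469]
[ 0.55416471 -0.01662961  0.13608297] 0.13322256365514273 [np.float64(0.0597938144329897), np.float64(0.07342874922215303)]
grip [[ 0.4531077  -0.03046727  0.112     ]] tongue px [[[290.0, 290.0], [286.0, 257.0]], [[261.0, 215.0], [298.0, 213.0]]]
hinge [[ 0.61559151 -0.00821848  0.064     ]]
```

View pics/s6.png

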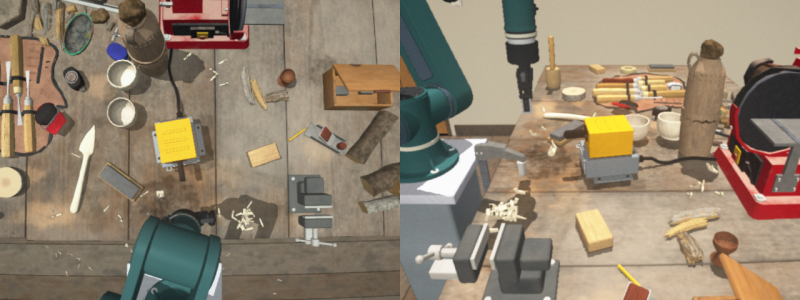

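The yellow hood's outline in both views is the same as at the start: box (248,189,66×72) in the top view and (295,184,78×69) in the side view. So it is fully shut. The bowl, sanding block and whetstone have not moved, and the arm is clear. I hand the job in.

```bash
python3 -c "
from plant import workorder; print(workorder.close_job())"
```

```text
the job is handed in; nothing more can be done
None
```

The job is handed in: I opened the hood fully, threw the toggle to the red mark (off) and shut the hood completely over it, leaving the bowl, sanding block and whetstone where they stood, in about 19 s of the 64 s allowed.

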